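# Open the push-and-turn safety cap of the solvent can

## Robot

A 6-joint arm with a two-finger parallel gripper is mounted at the origin on the work surface; the furniture and walls round the work are solid. World frame = base frame: x ahead of the robot, y to its left, z up, the work surface at z = 0. Lengths are in mm, angles in degrees, forces in N, time in s.
With the tool pointing down it reaches from about 300 to 850 mm from the base axis. Payload 4.2 kg.
Tool frame: the origin (TCP) lies on the centre line of the jaws, within the pads' length; the fingertips stand 14 mm ahead of it and the grasp point (between the pads) lies 5 mm behind it; x points along the fingers, y is the direction in which the jaws open and shut, and the axes are right-handed (so a half turn about x gives the same grasp; the last joint's range is limited). The gripper opens to 91 mm and grips with 3 to 60 N. Pads are 32 mm wide; open, the fingers measure 118 mm over their backs; the gripper's body (76 mm by 178 mm) begins 60 mm behind the grasp point.
Start: joints at [69.271, 18.312, 89.639, -0, 72.044, -1.146], TCP at [192.733, 541.752, 227.976] pointing down, gripper open.
Joint ranges: [-177.97, 177.97], [-48.28, 115.42], [12.27, 149.76], [-77.06, 257.06], [2.81, 150.46], [-146.56, 146.56]. Speed limits (degrees/s): [147.25, 147.25, 180, 180, 180, 180].

## Interface

Orientations are given as [roll, pitch, yaw] about the fixed x, y, z axes, in that order (R = Rz(yaw) Ry(pitch) Rx(roll)).
In Python, from workcell import readout, optics, env gives the robot as it stands.
- The arm moves only by the shell command python3 -m creep 'ROWS' [OPENING] [FORCE]. ROWS is JSON, a list of rows, each an object with "translation": the shift along the world's x, y, z in cm, a list of three; "delta_rot": the turn, a rotation vector about the world's x, y, z in rad, a list of three. In form: [{"translation": [dx, dy, dz], "delta_rot": [rx, ry, rz]}, ...]. A call has 1 to 5 rows; each row shifts and turns the commanded pose from where the row before left it; what a row does not reach is not made up. A row lasts 1/12 s, in which the tool goes at most 41.7 mm and 7.16 degrees, less where a joint would pass 70% of its speed; a pose out of reach is approached as far as the arm can. A call with a gripper value outside its range is refused whole. OPENING is the gripper's target within -1 to 1 (fully open at 1, half-way at 0, shut at -1), set as the call begins (- or left out, the last holds). The fingers move at their own pace and stop on an object; FORCE is the grip in N (left out, the last holds). Time passes only in rows, so rows that do not move let the fingers close. It gives the time, the measured TCP pose, the force and the opening at its end, in the units of the state.
- readout.state(): the state, without advancing time (a new reading comes with each control period).
- optics.grab_frame(name): name is "side" or "top" or "wrist"; returns (picture, depth): 400x640x3 uint8, red, green, blue; 400x640 float32, mm along the optical axis (not along the pixel's ray), 0 where there is no reading.
- optics.camera_params(name): a dict with "mtx" (3x3 intrinsics, pixels), "R" (3x3) and "t" (3): a world point X has camera coordinates R X + t. Camera axes: x right, y down, z forward; pixel columns grow to the right and rows downward; lengths in mm; the calibration is good to about 2 mm. A picture is of the moment at which its call begins: read the wrist's pose just before it. camera_params takes no time and is no camera call; for the wrist camera it gives the pose at the moment of the call.
- env.job_done(): hands the job in, once; it reports no verdict.
The state is a dict: "time_s": time; "qpos": joint angles; "qvel": joint speeds; "effort": joint torques, N m; "ee_pos": TCP position; "ee_rot": TCP orientation; "force": force on the tool from outside, world axes, zero at the start; "torque": the same for the moment, N m; "gripper_width": finger opening in mm.
Only numpy, scipy, OpenCV 4.12 (cv2) and the standard library are available. Lean on these libraries where they do the work, as an engineer would, in place of code of your own. Each camera call takes 0.05 s, during which the arm holds its last target.

## Task

Open the solvent can: press its child-safe cap firmly down and keep it pressed while you turn it anticlockwise (seen from above) to its stop, taking a fresh grip on the wing if one turn of the wrist is not enough, until the cap springs up. Then lift the cap off and stand it upright, wing on top, on the wood block, and let go of it. Leave the oil bottle, flashlight and tape measure as they are.

Things in the scene. Friction and masses are not known exactly. Their poses are not given: they have to be found in the camera images.
- can: squat round grey steel can, fixed: its foot plate (144 mm across) is screwed to the bench. 124 mm across, shoulder at 92 to 97 mm, neck 64 mm across whose top is at 130 mm. Origin at the centre of its underside, z up along its axis. Its yaw is arbitrary. The cap sits on its axis; locked, the cap's origin is 118 mm above the can's.
- cap: black safety cap, 0.12 kg. Origin at the centre of the underside of its stem, z up. Stem 34 mm across, z 0 to 20 mm, with two lugs reaching 26 mm out at its foot (hidden in the neck; the cap stands upright on this foot); round disc 70 mm across, z 20 to 28 mm; on top an upright flat wing to grip, 52 mm long (cap's x), 14 mm thick (y), z 28 to 56 mm.
- cap_wing (a point): middle of the wing's top edge, 56 mm above the cap's origin. Turn it anticlockwise from above to open: 110 to 137 degrees in all (differs each time, cannot be seen) to a hard stop felt as a turning moment. Keep it pressed: two teeth block it unless it is down by more than 6 mm. Let go midway, it comes up and stays at about that angle. Clockwise it soon meets a stop.
- plunger (a joint): height of the sprung plate under the cap, m: about 0 with the cap locked and not pressed, about -0.008 pressed fully (the disc meets the neck), about +0.010 when the cap has sprung up or is off. The spring pushes up with 12 N at 0, 17 N at the bottom. Freed (at the stop, not pressed, nothing in the way above the disc), the cap springs up about 10 mm and lifts straight out.
- wood_block: loose softwood offcut lying flat, 130 mm (its x) by 161 mm (its y), 46 mm high. Origin at the centre of its underside.
- oil_bottle: upright squeeze bottle, 67 mm across, 217 mm high, origin at the centre of its underside; bystander.
- flashlight: black flashlight lying on the bench, 137 mm long (its y), 36 mm across; origin under its centre; bystander.
- tape_measure: yellow tape measure standing on the bench, 39 x 83 x 66 mm; origin under its centre; bystander.

How it is judged:
By the outcome, as a careful person would: the job done as asked, in the order asked, and still so for the second after the job is handed in, with the robot touching nothing.
It also fails if it takes over 72 s, if anything falls off the work surface, if the arm or the gripper's body presses on something with over 40 N, if the wrist force passes 120 N, or if a joint passes its speed limit or range.

## Working session

There is one attempt and no reset: what is moved stays moved. The work goes in short steps, Python scripts to look and compute and a shell command to move; the robot and the scene stay as the last step left them, time stands still between calls to the robot, and variables do not carry over. Pictures are saved under pics/ and viewed, and the job is handed in when it is done.

```bash
ls; mkdir -p pics; cat > h.py <<'E'
import numpy as np, cv2
from workcell import readout, optics, env
def grab(n,save=None):
    P=optics.camera_params(n); im,d=optics.grab_frame(n)
    if save: cv2.imwrite('pics/'+save,im[:,:,::-1]); np.savez('pics/'+save+'.npz',d=d,im=im,**{k:np.array(v) for k,v in P.items()})
    return im,d,P
def cloud(d,P):
    K=np.array(P['mtx']);v,u=np.mgrid[:d.shape[0],:d.shape[1]]
    c=np.stack([(u-K[0,2])/K[0,0]*d,(v-K[1,2])/K[1,1]*d,d],-1)
    return (c-np.array(P['t']))@np.array(P['R'])
E
python3 - <<'E'
from h import *
print(readout.state())
for n in ['top','side']:
    im,d,P=grab(n,n+'0.png'); print(P)
E
```

```text
pics
{'time_s': 0.0, 'qpos': array([ 6.92713109e+01,  1.83512373e+01,  8.97092257e+01, -1.22226534e-03,
        7.20432360e+01, -1.14779302e+00]), 'qvel': array([ 0.02173291,  0.03779121, -0.06404268,  0.02667996, -0.09226459,
        0.0443038 ]), 'effort': array([ 8.90559804e-04, -4.12464309e+01, -2.31980324e+01,  7.26947444e-02,
        4.55647276e-02, -1.52552043e-04]), 'ee_pos': array([192.54941627, 541.26926421, 227.10520662]), 'ee_rot': array([ -90.50576696,   89.89629446, -110.08628516]), 'force': array([-0.29075179,  0.03355046, -0.03034725]), 'torque': array([-0.02901312,  0.05478639, -0.01084476]), 'gripper_width': 91.13935826856216}
{'mtx': array([[384.09396546,   0.        , 314.02315735],
       [  0.        , 384.09396546, 200.6568022 ],
       [  0.        ,   0.        ,   1.        ]]), 'R': array([[-0.01926571, -0.99938165, -0.02941342],
       [-0.98977734,  0.02322212, -0.14071799],
       [ 0.14131402,  0.02640171, -0.9896127 ]]), 't': array([  45.00165303,  600.55226771, 1050.5253357 ])}
{'mtx': array([[406.47299004,   0.        , 322.73310426],
       [  0.        , 406.47299004, 198.6736037 ],
       [  0.        ,   0.        ,   1.        ]]), 'R': array([[-0.95916985, -0.28247311, -0.01421741],
       [-0.08611871,  0.33956837, -0.9366306 ],
       [ 0.26940075, -0.89716345, -0.35002996]]), 't': array([589.9275276 , 146.80296537, 887.60783875])}
```

View pics/top0.png

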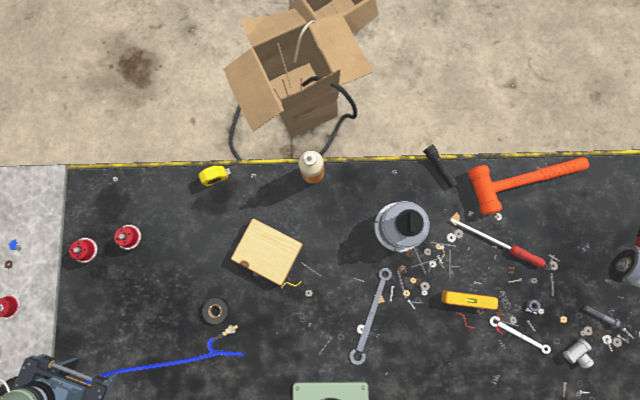

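View pics/side0.png

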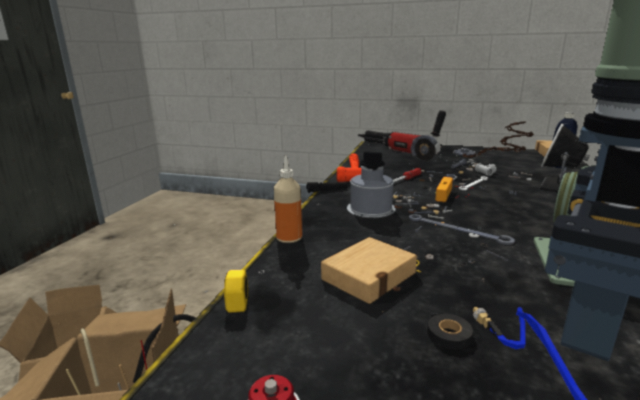

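The top picture shows the can at about (403,226) with the cap at (409,222), the block at (267,252), the bottle at (312,165), the flashlight at (436,163) and the tape at (213,176). Next I'll measure the cap and block.

```bash
python3 - <<'E'
from h import *
z=np.load('pics/top0.png.npz'); d=z['d'];P={k:z[k] for k in('mtx','R','t')}
W=cloud(d,P)
im=z['im']
u0,v0=360,185
sub=W[v0:270,u0:450]; 
def rep(n,m):
    p=sub[m]; print(n,m.sum(),p.mean(0).round(1),p.min(0).round(1),p.max(0).round(1))
    return p
print(np.histogram(sub[...,2],bins=range(-10,200,5)))
m=(sub[...,2]>163)
p=rep('wingtop',m); 
r=cv2.minAreaRect(p[:,:2].astype(np.float32)); print(r)
q=p[:,:2]-p[:,:2].mean(0);w,V=np.linalg.eigh(q.T@q/len(q));print(np.sqrt(w*12),np.degrees(np.arctan2(V[1,1],V[0,1])))
p=rep('disc',(abs(sub[...,2]-146)<5)); print(cv2.minEnclosingCircle(p[:,:2].astype(np.float32)))
p=rep('shoulder',(abs(sub[...,2]-93)<7));print(cv2.minEnclosingCircle(p[:,:2].astype(np.float32)))
sub=W[205:300,215:320]; m=abs(sub[...,2]-46)<7
p=rep('block',m);print(cv2.minAreaRect(p[:,:2].astype(np.float32)))
for n,(a,b,c,e) in dict(bottle=(145,190,290,335),flash=(140,190,420,460),tape=(160,190,190,235)).items():
    sub=W[a:b,c:e]; m=sub[...,2]>12; rep(n,m)
cv2.imwrite('pics/z1.png',cv2.resize(im[185:270,360:450,::-1],None,fx=6,fy=6,interpolation=cv2.INTER_CUBIC))
E
```

```text
(array([   0,  559, 4141, 1000,   61,   14,    9,    7,    9,   12,   12,
          9,   10,   13,   10,    6,   10,    6,    7,  144,  586,  346,
         17,    7,    3,    6,    5,    2,    0,    3,  129,  297,   25,
          3,   19,    8,  103,   17,    0,    0,    0]), array([-10,  -5,   0,   5,  10,  15,  20,  25,  30,  35,  40,  45,  50,
        55,  60,  65,  70,  75,  80,  85,  90,  95, 100, 105, 110, 115,
       120, 125, 130, 135, 140, 145, 150, 155, 160, 165, 170, 175, 180,
       185, 190, 195]))
wingtop 172 [ 510.1 -168.7  366.5] [ 446.8 -221.   163.1] [ 551.4    3.3 1125.4]
((479.2670593261719, -117.70616912841797), (47.689842224121094, 245.9627685546875), 25.98162841796875)
[ 41.65537214 321.66561095] 110.5616716477793
disc 434 [ 525.4 -211.4  146. ] [ 490.9 -248.8  141.4] [ 559.9 -178.4  151. ]
((526.51708984375, -213.2903594970703), 35.667362213134766)
shoulder 1064 [ 522.2 -206.8   93.5] [ 464.3 -276.6   86.1] [ 588.5 -150.9  100. ]
((526.1421508789062, -213.6520233154297), 63.024803161621094)
block 2630 [461.4 167.6  45. ] [370.5  70.9  39. ] [552.8 265.6  51.9]
((462.2358703613281, 168.27685546875), (160.67568969726562, 130.158203125), 61.87087631225586)
bottle 671 [675.6  33.5 154. ] [446.8   1.7  12.9] [ 723.6   67.8 1125.4]
flash 479 [ 697.4 -332.4   38.2] [ 446.8 -384.7   12.2] [ 761.2    3.3 1125.4]
tape 418 [681.3 319.   58.2] [446.8   3.3  12.1] [ 711.4  362.8 1125.4]
```

View pics/z1.png

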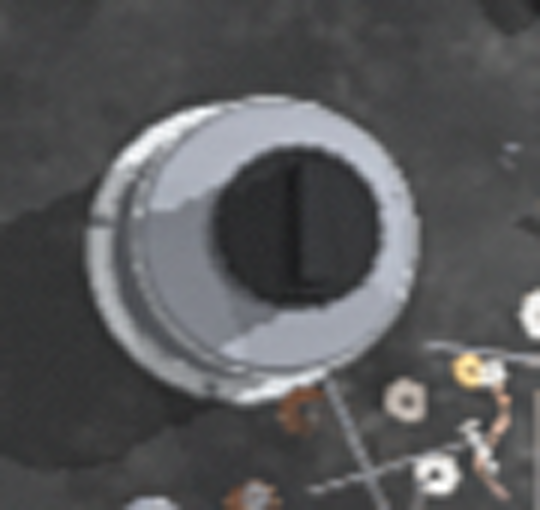

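```bash
python3 - <<'E'
from h import *
z=np.load('pics/top0.png.npz'); d=z['d'];P={k:z[k] for k in('mtx','R','t')}
W=cloud(d,P); sub=W[185:270,360:450]
m=(sub[...,2]>165)&(sub[...,2]<190); p=sub[m];print(len(p),p.mean(0),p.min(0),p.max(0),np.median(p[:,2]))
q=p[:,:2]-p[:,:2].mean(0);w,V=np.linalg.eigh(q.T@q/len(q));print(np.sqrt(w*12),np.degrees(np.arctan2(V[1,1],V[0,1])))
print(cv2.minAreaRect(p[:,:2].astype(np.float32)))
s=readout.state(); print(s['ee_pos'],s['ee_rot'])
from scipy.spatial.transform import Rotation as Rn
print(Rn.from_euler('xyz',s['ee_rot'],degrees=True).as_matrix().round(3))
E
```

```text
128 [ 526.38009084 -213.1163361   173.20017387] [ 501.60973295 -220.95155182  165.44630096] [ 551.35238746 -206.40926617  178.60998316] 173.4064861798463
[14.5455224  50.87508349] 177.67432674646307
((526.5669555664062, -213.24197387695312), (13.829590797424316, 49.7827262878418), 87.6669692993164)
[192.59498622 541.3464239  227.19448321] [ -90.75450336   89.90936361 -110.34001772]
[[-0.001  0.335  0.942]
 [-0.001  0.942 -0.335]
 [-1.    -0.002 -0.   ]]
```

Wing: centre (526.4, -213.2), top at 173.4 (expected 174), long axis at about -2.3°. Aiming the jaws at yaw -92.3° leaves q6 enough travel for the whole anticlockwise turn. Moving there now.

```bash
python3 -m creep '[{"translation":[1.39,-3.14,0],"delta_rot":[0,0,-0.118]},{"translation":[1.39,-3.14,0],"delta_rot":[0,0,-0.118]},{"translation":[1.39,-3.14,0],"delta_rot":[0,0,-0.118]},{"translation":[1.39,-3.14,0],"delta_rot":[0,0,-0.118]},{"translation":[1.39,-3.14,0],"delta_rot":[0,0,-0.118]}]' 1 50
```

```text
time_s: 0.52
ee_pos: [262.3, 383.0, 227.5]
ee_rot: [-61.0, 90.0, -114.7]
force: [0.7, -0.0, -0.5]
gripper_width: 91.6
```

```bash
python3 -m creep '[{"translation":[1.39,-3.14,0],"delta_rot":[0,0,-0.118]},{"translation":[1.39,-3.14,0],"delta_rot":[0,0,-0.118]},{"translation":[1.39,-3.14,0],"delta_rot":[0,0,-0.118]},{"translation":[1.39,-3.14,0],"delta_rot":[0,0,-0.118]},{"translation":[1.39,-3.14,0],"delta_rot":[0,0,-0.118]}]'
python3 -m creep '[{"translation":[1.39,-3.14,0],"delta_rot":[0,0,-0.118]},{"translation":[1.39,-3.14,0],"delta_rot":[0,0,-0.118]},{"translation":[1.39,-3.14,0],"delta_rot":[0,0,-0.118]},{"translation":[1.39,-3.14,0],"delta_rot":[0,0,-0.118]},{"translation":[1.39,-3.14,0],"delta_rot":[0,0,-0.118]}]'
python3 -m creep '[{"translation":[1.39,-3.14,0],"delta_rot":[0,0,-0.118]},{"translation":[1.39,-3.14,0],"delta_rot":[0,0,-0.118]},{"translation":[1.39,-3.14,0],"delta_rot":[0,0,-0.118]},{"translation":[1.39,-3.14,0],"delta_rot":[0,0,-0.118]},{"translation":[1.39,-3.14,0],"delta_rot":[0,0,-0.118]}]'
python3 -m creep '[{"translation":[1.39,-3.14,0],"delta_rot":[0,0,-0.118]},{"translation":[1.39,-3.14,0],"delta_rot":[0,0,-0.118]},{"translation":[1.39,-3.14,0],"delta_rot":[0,0,-0.118]},{"translation":[1.39,-3.14,0],"delta_rot":[0,0,-0.118]},{"translation":[0,0,0],"delta_rot":[0,0,0]}]'
cat >> h.py <<'E'
from scipy.spatial.transform import Rotation as Rn
def st():
    s=readout.state(); M=Rn.from_euler('xyz',s['ee_rot'],degrees=True).as_matrix()
    print('t',round(s['time_s'],2),'pos',s['ee_pos'].round(1),'jawyaw',np.degrees(np.arctan2(M[1,1],M[0,1])).round(1),'tx',M[:,0].round(3),'q',s['qpos'].round(1),'F',s['force'].round(1),'T',s['torque'].round(2),'w',s['gripper_width'].round(1))
    return s
E
python3 -c "
from h import *
st(); im,d,P=grab('wrist','w1.png')"
```

```text
time_s: 0.93
ee_pos: [331.8, 226.1, 227.8]
ee_rot: [-28.5, 90.0, -116.0]
force: [0.9, 0.4, -0.5]
gripper_width: 91.2
time_s: 1.35
ee_pos: [401.3, 69.1, 227.8]
ee_rot: [-65.8, 90.0, 172.9]
force: [0.5, 0.6, -0.1]
gripper_width: 90.9
time_s: 1.77
ee_pos: [470.8, -88.0, 227.7]
ee_rot: [-43.3, 90.0, 161.6]
force: [1.0, -0.6, -0.2]
gripper_width: 91.5
time_s: 2.18
ee_pos: [528.4, -217.1, 227.0]
ee_rot: [113.7, 89.8, -68.6]
force: [-0.2, -0.4, 0.5]
gripper_width: 91.1Traceback (most recent call last):
  File "<string>", line 3, in <module>
    st(); im,d,P=grab('wrist','w1.png')
    ~~^^
  File "h.py", line 14, in st
    print('t',round(s['time_s'],2),'pos',s['ee_pos'].round(1),'jawyaw',np.degrees(np.arctan2(M[1,1],M[0,1])).round(1),'tx',M[:,0].round(3),'q',s['qpos'].round(1),'F',s['force'].round(1),'T',s['torque'].round(2),'w',s['gripper_width'].round(1))
                                                                                                                                                                                                                       ^^^^^^^^^^^^^^^^^^^^^^^^
AttributeError: 'float' object has no attribute 'round'
```

```bash
sed -i "s/s\['gripper_width'\].round(1)/round(s['gripper_width'],1)/" h.py
python3 -c "
from h import *
st(); im,d,P=grab('wrist','w1.png')
W=cloud(d,P); m=(d>0)&(abs(W[...,0]-526)<40)&(abs(W[...,1]+213)<40)
p=W[m&(abs(W[...,2]-174)<4)]; r=cv2.minAreaRect(p[:,:2].astype(np.float32)); print(len(p),p.mean(0),r)
q=p[:,:2]-p[:,:2].mean(0);w,V=np.linalg.eigh(q.T@q/len(q));print(np.sqrt(w*12),np.degrees(np.arctan2(V[1,1],V[0,1])))
p=W[m&(abs(W[...,2]-146)<4)];print(len(p),p.mean(0))
"
```

```text
t 2.18 pos [ 528.4 -217.1  227. ] jawyaw -92.3 tx [ 0.001 -0.003 -1.   ] q [-23.4  17.9  90.3  -0.1  71.6  68.9] F [-0.2 -0.4  0.5] T [-0.09  0.16  0.02] w 91.1
1161 [ 528.59441132 -211.71892899  174.14041998] ((527.3107299804688, -211.4084014892578), (13.367904663085938, 51.496578216552734), 87.77767944335938)
[13.47372323 51.49025317] 177.70636916582114
3993 [ 530.25002814 -212.05251448  146.57007195]
```

View pics/w1.png

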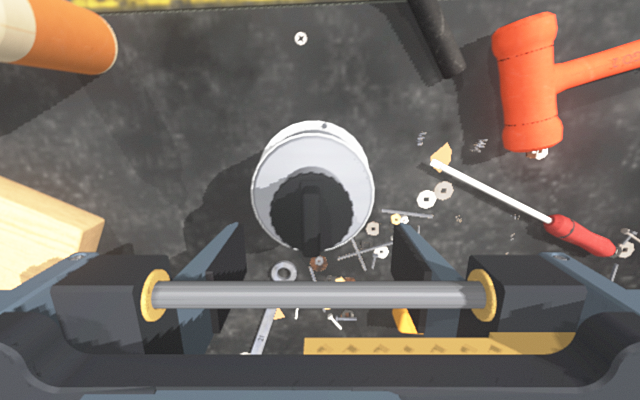

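The wrist camera shows the cap at about (312,205), with the wing vertical and between the jaws. The two cameras agree within 2 mm on a wing centre of about (527, -212.4). Descending to just above the disc, then closing.

```bash
python3 -m creep '[{"translation":[-0.14,0.46,-1.0],"delta_rot":[0,0,0]},{"translation":[0,0,-2.0],"delta_rot":[0,0,0]},{"translation":[0,0,-2.0],"delta_rot":[0,0,0]},{"translation":[0,0,-1.2],"delta_rot":[0,0,0]},{"translation":[0,0,0],"delta_rot":[0,0,0]}]' 1 
python3 -m creep '[{"translation":[0,0,0],"delta_rot":[0,0,0]},{"translation":[0,0,0],"delta_rot":[0,0,0]},{"translation":[0,0,0],"delta_rot":[0,0,0]},{"translation":[0,0,0],"delta_rot":[0,0,0]},{"translation":[0,0,0],"delta_rot":[0,0,0]}]' -1 45
python3 -m creep '[{"translation":[0,0,0],"delta_rot":[0,0,0]},{"translation":[0,0,0],"delta_rot":[0,0,0]},{"translation":[0,0,0],"delta_rot":[0,0,0]}]'
python3 -c "
from h import *
st()"
```

```text
time_s: 2.65
ee_pos: [522.5, -205.3, 163.0]
ee_rot: [-22.6, 89.6, 155.7]
force: [-0.7, -0.2, -0.7]
gripper_width: 91.1
time_s: 3.07
ee_pos: [525.3, -207.3, 166.8]
ee_rot: [158.1, 89.9, -23.8]
force: [0.7, 0.2, 0.0]
gripper_width: 60.8
time_s: 3.32
ee_pos: [525.0, -207.3, 166.1]
ee_rot: [143.6, 90.0, -38.3]
force: [-0.1, -0.7, -0.1]
gripper_width: 40.9
t 3.32 pos [ 525.  -207.3  166.1] jawyaw -91.8 tx [ 0. -0. -1.] q [-22.7  20.   96.5  -0.   63.5  69.1] F [-0.1 -0.7 -0.1] T [-0.01  0.14  0.02] w 40.9
```

The pose reading had overshot, so I'm correcting before the jaws touch.

```bash
python3 -m creep '[{"translation":[0.2,-0.52,-0.4],"delta_rot":[0,0,-0.008]},{"translation":[0,0,0],"delta_rot":[0,0,0]},{"translation":[0,0,0],"delta_rot":[0,0,0]}]' -0.4
python3 -c "
from h import *
st()"
```

```text
time_s: 3.57
ee_pos: [526.8, -212.7, 161.5]
ee_rot: [-11.6, 90.0, 166.1]
force: [0.6, -0.0, -0.2]
gripper_width: 27.3
t 3.57 pos [ 526.8 -212.7  161.5] jawyaw -92.3 tx [-0.001  0.    -1.   ] q [-23.1  20.6  96.3  -0.   63.1  69.2] F [ 0.6 -0.  -0.2] T [-0.02  0.17  0.  ] w 27.3
```

```bash
python3 -m creep '[{"translation":[0,0,0],"delta_rot":[0,0,0]},{"translation":[0,0,0],"delta_rot":[0,0,0]},{"translation":[0,0,0],"delta_rot":[0,0,0]},{"translation":[0,0,0],"delta_rot":[0,0,0]},{"translation":[0,0,0],"delta_rot":[0,0,0]}]' -1 45
python3 -c "
from h import *
st()"
```

```text
time_s: 3.98
ee_pos: [526.9, -212.2, 162.0]
ee_rot: [-86.3, 90.0, 91.4]
force: [-1.0, 0.7, 0.3]
gripper_width: 14.1
t 3.98 pos [ 526.9 -212.2  162. ] jawyaw -92.3 tx [-0.  0. -1.] q [-23.1  20.5  96.4   0.   63.1  69.2] F [-1.   0.7  0.3] T [0.18 0.13 0.02] w 14.1
```

Gripped at 14.1 mm with almost no side force. Pressing down now.

```bash
python3 -m creep '[{"translation":[0,0,-0.3],"delta_rot":[0,0,0]},{"translation":[0,0,-0.3],"delta_rot":[0,0,0]},{"translation":[0,0,-0.2],"delta_rot":[0,0,0]},{"translation":[0,0,0],"delta_rot":[0,0,0]},{"translation":[0,0,0],"delta_rot":[0,0,0]}]'
python3 -c "
from h import *
st()"
```

```text
time_s: 4.4
ee_pos: [526.9, -212.2, 156.4]
ee_rot: [173.0, 89.9, -9.3]
force: [-3.2, 2.8, 12.9]
gripper_width: 13.7
t 4.4 pos [ 526.9 -212.2  156.4] jawyaw -92.3 tx [ 0.001 -0.    -1.   ] q [-23.1  20.8  96.9   0.   62.3  69.2] F [-3.2  2.8 12.9] T [ 0.57  0.95 -0.02] w 13.7
```

```bash
python3 -m creep '[{"translation":[0,0,-0.2],"delta_rot":[0,0,0]},{"translation":[0,0,-0.2],"delta_rot":[0,0,0]},{"translation":[0,0,-0.1],"delta_rot":[0,0,0]},{"translation":[0,0,0],"delta_rot":[0,0,0]},{"translation":[0,0,0],"delta_rot":[0,0,0]}]'
python3 -c "
from h import *
st()"
```

```text
time_s: 4.82
ee_pos: [527.0, -212.1, 153.8]
ee_rot: [166.2, 89.8, -16.1]
force: [-6.4, 5.0, 24.2]
gripper_width: 13.8
t 4.82 pos [ 527.  -212.1  153.8] jawyaw -92.3 tx [ 0.003 -0.001 -1.   ] q [-23.1  20.9  97.1   0.   61.9  69.2] F [-6.4  5.  24.2] T [0.81 1.73 0.07] w 13.8
```

Bottomed out: down 8.2 mm at 24 N, above the 17 N spring. Pressing 1 mm further and starting the turn.

```bash
python3 -m creep '[{"translation":[-0.04,0.03,-0.12],"delta_rot":[0,0,0]},{"translation":[0,0,0],"delta_rot":[0,0,0.05]},{"translation":[0,0,0],"delta_rot":[0,0,0.05]},{"translation":[0,0,0],"delta_rot":[0,0,0.05]},{"translation":[0,0,0],"delta_rot":[0,0,0.05]}]'
python3 -c "
from h import *
st()"
python3 -m creep '[{"translation":[0,0,0],"delta_rot":[0,0,0.05]},{"translation":[0,0,0],"delta_rot":[0,0,0.05]},{"translation":[0,0,0],"delta_rot":[0,0,0.05]},{"translation":[0,0,0],"delta_rot":[0,0,0.05]},{"translation":[0,0,0],"delta_rot":[0,0,0.05]}]'
python3 -c "
from h import *
st()"
```

```text
time_s: 5.23
ee_pos: [528.1, -212.1, 153.8]
ee_rot: [157.6, 89.6, -13.1]
force: [-5.0, 3.8, 29.0]
gripper_width: 14.1
t 5.23 pos [ 528.1 -212.1  153.8] jawyaw -80.8 tx [ 0.007 -0.002 -1.   ] q [-23.1  20.8  97.2   0.1  61.6  57.6] F [-5.   3.8 29. ] T [ 0.92  1.5  -0.24] w 14.1
time_s: 5.65
ee_pos: [528.9, -211.9, 153.9]
ee_rot: [148.4, 89.5, -8.0]
force: [-2.8, 5.5, 28.2]
gripper_width: 13.8
t 5.65 pos [ 528.9 -211.9  153.9] jawyaw -66.5 tx [ 0.008 -0.001 -1.   ] q [-23.1  20.8  97.1   0.1  61.6  43.3] F [-2.8  5.5 28.2] T [ 1.02  1.21 -0.25] w 13.8
```

```bash
for i in 1 ; do python3 -m creep '[{"translation":[-0.03,0,0],"delta_rot":[0,0,0.07]},{"translation":[-0.03,0,0],"delta_rot":[0,0,0.07]},{"translation":[0,0,0],"delta_rot":[0,0,0.07]},{"translation":[0,0,0],"delta_rot":[0,0,0.07]},{"translation":[0,0,0],"delta_rot":[0,0,0.07]}]'; done
python3 -c "
from h import *
st()"
python3 -m creep '[{"translation":[0,0,0],"delta_rot":[0,0,0.07]},{"translation":[0,0,0],"delta_rot":[0,0,0.07]},{"translation":[0,0,0],"delta_rot":[0,0,0.07]},{"translation":[0,0,0],"delta_rot":[0,0,0.07]},{"translation":[0,0,0],"delta_rot":[0,0,0.07]}]'
python3 -c "
from h import *
st()"
```

```text
time_s: 6.07
ee_pos: [528.9, -211.8, 153.9]
ee_rot: [129.9, 89.4, -6.5]
force: [-1.4, 6.1, 27.7]
gripper_width: 14.1
t 6.07 pos [ 528.9 -211.8  153.9] jawyaw -46.3 tx [ 0.01  -0.001 -1.   ] q [-23.1  20.8  97.2   0.2  61.5  23.2] F [-1.4  6.1 27.7] T [ 1.11  0.9  -0.26] w 14.1
time_s: 6.48
ee_pos: [529.0, -211.8, 154.0]
ee_rot: [110.3, 89.4, -6.0]
force: [-1.0, 5.4, 26.9]
gripper_width: 13.8
t 6.48 pos [ 529.  -211.8  154. ] jawyaw -26.3 tx [ 0.01  -0.001 -1.   ] q [-23.1  20.8  97.2   0.2  61.5   3.1] F [-1.   5.4 26.9] T [ 1.06  0.8  -0.33] w 13.8
```

```bash
python3 -m creep '[{"translation":[0,0,-0.03],"delta_rot":[0,0,0.07]},{"translation":[0,0,0],"delta_rot":[0,0,0.07]},{"translation":[0,0,0],"delta_rot":[0,0,0.07]},{"translation":[0,0,0],"delta_rot":[0,0,0.07]},{"translation":[0,0,0],"delta_rot":[0,0,0.07]}]'
python3 -c "
from h import *
st()"
python3 -m creep '[{"translation":[0,0,0],"delta_rot":[0,0,0.06]},{"translation":[0,0,0],"delta_rot":[0,0,0.06]},{"translation":[0,0,0],"delta_rot":[0,0,0.06]},{"translation":[0,0,0],"delta_rot":[0,0,0.06]},{"translation":[0,0,0],"delta_rot":[0,0,0.06]}]'
python3 -c "
from h import *
st()"
```

```text
time_s: 6.9
ee_pos: [529.2, -211.8, 154.0]
ee_rot: [90.8, 89.4, -5.5]
force: [-1.6, 6.1, 29.5]
gripper_width: 13.8
t 6.9 pos [ 529.2 -211.8  154. ] jawyaw -6.3 tx [ 0.011 -0.001 -1.   ] q [-23.1  20.8  97.2   0.2  61.4 -16.9] F [-1.6  6.1 29.5] T [ 1.22  0.82 -0.28] w 13.8
time_s: 7.32
ee_pos: [529.3, -211.7, 154.0]
ee_rot: [74.7, 89.4, -4.3]
force: [-1.0, 5.2, 28.9]
gripper_width: 13.7
t 7.32 pos [ 529.3 -211.7  154. ] jawyaw 10.9 tx [ 0.011 -0.001 -1.   ] q [-23.1  20.8  97.2   0.2  61.4 -34.1] F [-1.   5.2 28.9] T [ 1.29  0.74 -0.3 ] w 13.7
```

Turned 103° so far. Slowing down to feel for the stop.

```bash
for i in 1; do python3 -m creep '[{"translation":[0,0,0],"delta_rot":[0,0,0.03]},{"translation":[0,0,0],"delta_rot":[0,0,0.03]},{"translation":[0,0,0],"delta_rot":[0,0,0.03]},{"translation":[0,0,0],"delta_rot":[0,0,0.03]},{"translation":[0,0,0],"delta_rot":[0,0,0.03]}]'; done
python3 -c "
from h import *
st()"
python3 -m creep '[{"translation":[0,0,0],"delta_rot":[0,0,0.03]},{"translation":[0,0,0],"delta_rot":[0,0,0.03]},{"translation":[0,0,0],"delta_rot":[0,0,0.03]},{"translation":[0,0,0],"delta_rot":[0,0,0.03]},{"translation":[0,0,0],"delta_rot":[0,0,0.03]}]'
python3 -c "
from h import *
st()"
```

```text
time_s: 7.73
ee_pos: [529.3, -211.6, 153.9]
ee_rot: [67.0, 89.4, -3.6]
force: [-0.4, 6.7, 29.5]
gripper_width: 13.9
t 7.73 pos [ 529.3 -211.6  153.9] jawyaw 19.4 tx [ 0.011 -0.001 -1.   ] q [-23.1  20.8  97.2   0.2  61.4 -42.6] F [-0.4  6.7 29.5] T [ 1.23  0.78 -0.28] w 13.9
time_s: 8.15
ee_pos: [529.3, -211.6, 153.9]
ee_rot: [59.2, 89.4, -2.8]
force: [-1.2, 6.7, 28.2]
gripper_width: 13.7
t 8.15 pos [ 529.3 -211.6  153.9] jawyaw 28.0 tx [ 0.011 -0.001 -1.   ] q [-23.1  20.8  97.2   0.2  61.4 -51.2] F [-1.2  6.7 28.2] T [ 1.26  0.69 -0.22] w 13.7
```

```bash
for i in 1; do python3 -m creep '[{"translation":[0,0,0],"delta_rot":[0,0,0.025]},{"translation":[0,0,0],"delta_rot":[0,0,0.025]},{"translation":[0,0,0],"delta_rot":[0,0,0.025]},{"translation":[0,0,0],"delta_rot":[0,0,0.025]}]'; done
python3 -c "
from h import *
st()"
python3 -m creep '[{"translation":[0,0,0],"delta_rot":[0,0,0.025]},{"translation":[0,0,0],"delta_rot":[0,0,0.025]},{"translation":[0,0,0],"delta_rot":[0,0,0.025]},{"translation":[0,0,0],"delta_rot":[0,0,0.025]}]'
python3 -c "
from h import *
st()"
```

```text
time_s: 8.48
ee_pos: [528.3, -212.6, 153.9]
ee_rot: [40.9, 89.5, -15.4]
force: [-5.0, 2.2, 29.7]
gripper_width: 13.8
t 8.48 pos [ 528.3 -212.6  153.9] jawyaw 33.7 tx [ 0.009 -0.002 -1.   ] q [-23.1  20.8  97.2   0.1  61.5 -56.9] F [-5.   2.2 29.7] T [ 0.6   1.35 -0.61] w 13.8
time_s: 8.82
ee_pos: [528.1, -212.8, 153.8]
ee_rot: [38.5, 89.5, -12.3]
force: [-4.7, 1.6, 26.9]
gripper_width: 15.3
t 8.82 pos [ 528.1 -212.8  153.8] jawyaw 39.2 tx [ 0.009 -0.002 -1.   ] q [-23.2  20.8  97.2   0.1  61.5 -62.4] F [-4.7  1.6 26.9] T [ 0.3   0.97 -1.64] w 15.3
```

Stop felt at about 125-127°: the moment jumped from -0.3 to -1.6 N m and the wing twisted slightly in the pads. Backing the jaws off a touch until they sit flat while still at the stop.

```bash
python3 -m creep '[{"translation":[0,0,0],"delta_rot":[0,0,-0.03]},{"translation":[0,0,0],"delta_rot":[0,0,-0.02]},{"translation":[0,0,0],"delta_rot":[0,0,0]},{"translation":[0,0,0],"delta_rot":[0,0,0]}]'
python3 -c "
from h import *
st()"
```

```text
time_s: 9.15
ee_pos: [528.1, -212.9, 153.8]
ee_rot: [38.0, 89.5, -15.6]
force: [-5.8, 3.3, 28.6]
gripper_width: 13.9
t 9.15 pos [ 528.1 -212.9  153.8] jawyaw 36.4 tx [ 0.009 -0.002 -1.   ] q [-23.2  20.8  97.2   0.1  61.5 -59.6] F [-5.8  3.3 28.6] T [ 0.55  1.09 -1.06] w 13.9
```

```bash
python3 -m creep '[{"translation":[0,0,0],"delta_rot":[0,0,0]},{"translation":[0,0,0],"delta_rot":[0,0,0]},{"translation":[0,0,0],"delta_rot":[0,0,0]},{"translation":[0,0,0],"delta_rot":[0,0,0]},{"translation":[0,0,0],"delta_rot":[0,0,0]}]' 0
python3 -c "
from h import *
st()"
python3 -m creep '[{"translation":[0,0,1],"delta_rot":[0,0,0]},{"translation":[0,0,1],"delta_rot":[0,0,0]},{"translation":[0,0,2],"delta_rot":[0,0,0]},{"translation":[0,0,2],"delta_rot":[0,0,0]},{"translation":[0,0,0],"delta_rot":[0,0,0]}]'
python3 -m creep '[{"translation":[0,0,0],"delta_rot":[0,0,0]},{"translation":[0,0,0],"delta_rot":[0,0,0]},{"translation":[0,0,0],"delta_rot":[0,0,0]}]'
cat > m.py <<'E'
from h import *
import sys
st(); tag=sys.argv[1]
for n in ['wrist','top']:
    im,d,P=grab(n,n+tag+'.png')
    W=cloud(d,P); m=(d>0)&(np.hypot(W[...,0]-527,W[...,1]+212)<34)
    z=W[...,2][m]; print(n,np.histogram(z,bins=np.arange(136,204,4)))
    top=184
    p=W[m&(abs(W[...,2]-top)<5)]
    if len(p)>20:
        r=cv2.minAreaRect(p[:,:2].astype(np.float32)); print(len(p),p.mean(0),r)
E
python3 m.py 2
```

```text
time_s: 9.57
ee_pos: [530.5, -212.9, 152.5]
ee_rot: [39.3, 89.2, -14.1]
force: [2.6, 2.0, 18.0]
gripper_width: 43.9
t 9.57 pos [ 530.5 -212.9  152.5] jawyaw 36.6 tx [ 0.013 -0.003 -1.   ] q [-23.1  20.9  97.2   0.1  61.1 -59.7] F [ 2.6  2.  18. ] T [ 0.52 -0.37  0.01] w 43.9
time_s: 9.98
ee_pos: [528.1, -213.2, 211.6]
ee_rot: [28.2, 89.5, -25.1]
force: [0.8, -0.7, 0.4]
gripper_width: 45.5
time_s: 10.23
ee_pos: [525.2, -211.9, 206.0]
ee_rot: [-148.9, 89.8, 157.7]
force: [0.7, -0.4, -0.1]
gripper_width: 45.5
t 10.23 pos [ 525.2 -211.9  206. ] jawyaw 36.6 tx [-0.002  0.001 -1.   ] q [-23.1  18.4  92.7  -0.   69.  -59.7] F [ 0.7 -0.4 -0.1] T [-0.04 -0.01 -0.03] w 45.5
wrist (array([   0,    0,    0,    0, 1706, 2493,   45,   31,   38,   36,   38,
        940,  594,    3,  115,  137]), array([136, 140, 144, 148, 152, 156, 160, 164, 168, 172, 176, 180, 184,
       188, 192, 196, 200]))
1544 [ 524.91794232 -210.17212178  183.63748673] ((525.9788208007812, -211.56756591796875), (14.008442878723145, 51.78880310058594), 34.06228256225586)
top (array([ 0,  0,  0,  7, 68, 74,  8,  1,  6,  1,  6, 28,  9,  1,  0,  0]), array([136, 140, 144, 148, 152, 156, 160, 164, 168, 172, 176, 180, 184,
       188, 192, 196, 200]))
40 [ 517.48055818 -201.43476966  183.01596015] ((518.1665649414062, -203.2744903564453), (13.218331336975098, 25.83176612854004), 32.44780349731445)
```

View pics/wrist2.png

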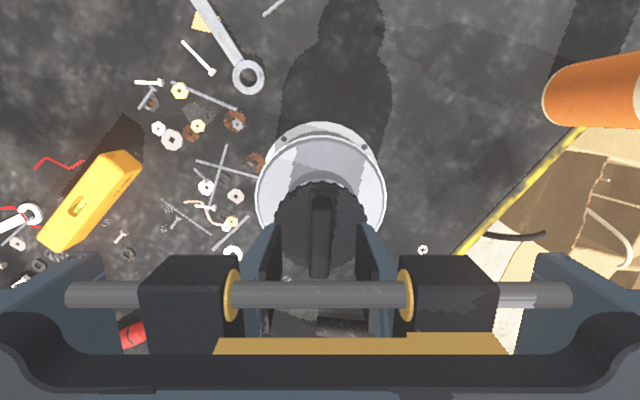

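The cap has sprung up: its wing top reads 183.6 mm against 184 expected, and in the wrist picture it stands in the jaws at about (320,235). Regripping just above the disc.

```bash
python3 -m creep '[{"translation":[0.08,0,-0.8],"delta_rot":[0,0,-0.04]},{"translation":[0,0,-1.2],"delta_rot":[0,0,0]},{"translation":[0,0,-1.2],"delta_rot":[0,0,0]},{"translation":[0,0,0],"delta_rot":[0,0,0]},{"translation":[0,0,0],"delta_rot":[0,0,0]}]'
python3 -m creep '[{"translation":[0,0,0],"delta_rot":[0,0,0]},{"translation":[0,0,0],"delta_rot":[0,0,0]},{"translation":[0,0,0],"delta_rot":[0,0,0]},{"translation":[0,0,0],"delta_rot":[0,0,0]},{"translation":[0,0,0],"delta_rot":[0,0,0]}]' -1 30
python3 -m creep '[{"translation":[0,0,0],"delta_rot":[0,0,0]},{"translation":[0,0,0],"delta_rot":[0,0,0]},{"translation":[0,0,0],"delta_rot":[0,0,0]}]'
python3 -c "
from h import *
st()"
```

```text
time_s: 10.75
ee_pos: [526.2, -211.9, 174.5]
ee_rot: [-148.3, 89.9, 156.0]
force: [0.4, 0.4, -0.1]
gripper_width: 45.7
time_s: 11.17
ee_pos: [526.9, -212.2, 175.9]
ee_rot: [37.2, 90.0, -18.4]
force: [-0.1, -0.3, 1.0]
gripper_width: 15.1
time_s: 11.42
ee_pos: [526.9, -212.2, 175.8]
ee_rot: [39.7, 90.0, -16.0]
force: [-0.8, 0.8, 1.6]
gripper_width: 13.9
t 11.42 pos [ 526.9 -212.2  175.8] jawyaw 34.3 tx [ 0.001 -0.    -1.   ] q [-23.1  19.8  95.3   0.   64.9 -57.4] F [-0.8  0.8  1.6] T [-0.03  0.07 -0.02] w 13.9
```

```bash
python3 -m creep '[{"translation":[0,0,0.7],"delta_rot":[0,0,0]},{"translation":[0,0,1],"delta_rot":[0,0,0]},{"translation":[0,0,1.5],"delta_rot":[0,0,0]},{"translation":[0,0,2],"delta_rot":[0,0,0]},{"translation":[0,0,1.8],"delta_rot":[0,0,0]}]'
python3 -m creep '[{"translation":[0,0,0],"delta_rot":[0,0,0]},{"translation":[0,0,0],"delta_rot":[0,0,0]},{"translation":[0,0,0],"delta_rot":[0,0,0]}]'
python3 -c "
from h import *
st(); im,d,P=grab('side','side3.png')
s=im[100:260,250:480,::-1]; cv2.imwrite('pics/side3z.png',cv2.resize(s,None,fx=3,fy=3))"
```

```text
time_s: 11.83
ee_pos: [526.7, -212.1, 247.0]
ee_rot: [43.4, 90.0, -12.3]
force: [-0.3, -0.2, -0.4]
gripper_width: 13.8
time_s: 12.08
ee_pos: [526.2, -211.9, 244.7]
ee_rot: [-150.2, 89.9, 154.1]
force: [1.1, 0.5, -1.4]
gripper_width: 14.0
t 12.08 pos [ 526.2 -211.9  244.7] jawyaw 34.3 tx [-0.001  0.001 -1.   ] q [-23.1  17.1  89.    0.   74.  -57.4] F [ 1.1  0.5 -1.4] T [-0.01  0.05  0.01] w 14.0
```

View pics/side3z.png

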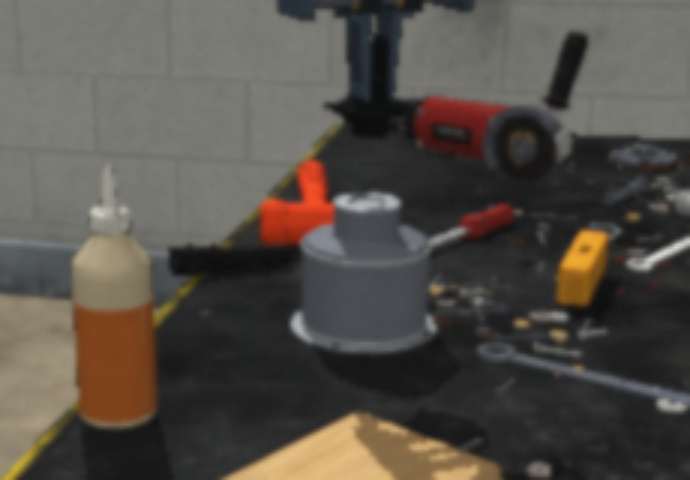

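The cap is off: the neck is open at (365,200) in the crop and the cap hangs in the jaws above it. Carrying it to the block centre at (462,168).

```bash
python3 -m creep '[{"translation":[-0.25,1.5,0],"delta_rot":[0,0,0]},{"translation":[-0.5,3,0],"delta_rot":[0,0,0]},{"translation":[-0.58,3.45,0],"delta_rot":[0,0,0]},{"translation":[-0.58,3.45,0],"delta_rot":[0,0,0]},{"translation":[-0.58,3.45,0],"delta_rot":[0,0,0]}]'
python3 -m creep '[{"translation":[-0.58,3.45,0],"delta_rot":[0,0,0]},{"translation":[-0.58,3.45,0],"delta_rot":[0,0,0]},{"translation":[-0.58,3.45,0],"delta_rot":[0,0,0]},{"translation":[-0.58,3.45,0],"delta_rot":[0,0,0]},{"translation":[-0.58,3.45,0],"delta_rot":[0,0,0]}]'
python3 -m creep '[{"translation":[-0.5,3.0,-1.5],"delta_rot":[0,0,0]},{"translation":[-0.5,2.3,-3],"delta_rot":[0,0,0]},{"translation":[0,0,-3],"delta_rot":[0,0,0]},{"translation":[0,0,-3],"delta_rot":[0,0,0]},{"translation":[0,0,-1.5],"delta_rot":[0,0,0]}]'
python3 -m creep '[{"translation":[0,0,0],"delta_rot":[0,0,0]},{"translation":[0,0,0],"delta_rot":[0,0,0]},{"translation":[0,0,0],"delta_rot":[0,0,0]}]'
python3 -c "
from h import *
st(); im,d,P=grab('side','side4.png')
s=im[130:330,250:480,::-1]; cv2.imwrite('pics/side4z.png',cv2.resize(s,None,fx=3,fy=3))
im,d,P=grab('top','top4.png')"
```

```text
time_s: 12.55
ee_pos: [500.4, -61.6, 244.4]
ee_rot: [-148.2, 89.9, 156.1]
force: [-0.1, 0.9, -1.0]
gripper_width: 13.9
time_s: 12.97
ee_pos: [471.1, 110.9, 244.6]
ee_rot: [-126.0, 89.9, 178.3]
force: [0.9, 1.1, -0.8]
gripper_width: 13.8
time_s: 13.38
ee_pos: [459.2, 162.2, 121.5]
ee_rot: [-108.6, 89.6, -164.1]
force: [-0.7, -0.6, -1.5]
gripper_width: 14.1
time_s: 13.63
ee_pos: [463.3, 162.3, 126.3]
ee_rot: [81.6, 89.9, 25.9]
force: [0.9, -0.4, -0.6]
gripper_width: 13.9
t 13.63 pos [463.3 162.3 126.3] jawyaw 34.3 tx [ 0.001  0.001 -1.   ] q [ 18.   16.1 109.1   0.   54.7 -16.4] F [ 0.9 -0.4 -0.6] T [-0.07  0.05 -0.01] w 13.9
```

View pics/side4z.png

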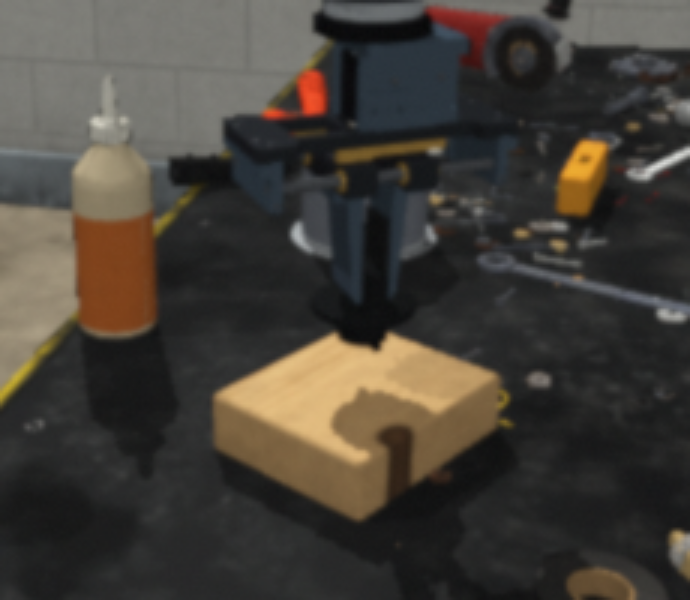

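View pics/top4.png

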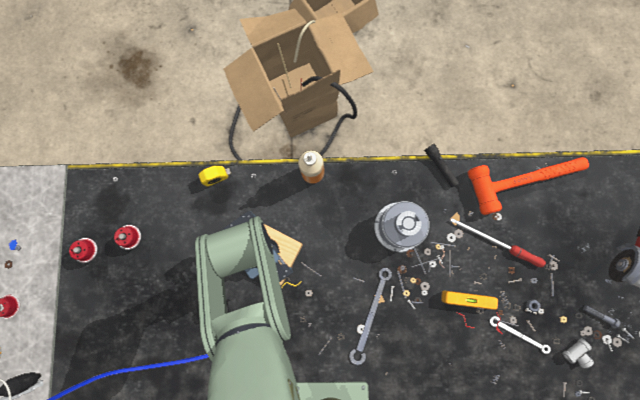

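The side crop shows the cap upright with its foot at (365,340), about 32 mm above the middle of the block. Lowering.

```bash
python3 -m creep '[{"translation":[0,0.3,-1.0],"delta_rot":[0,0,0]},{"translation":[0,0.3,-1.0],"delta_rot":[0,0,0]},{"translation":[0,0,-0.7],"delta_rot":[0,0,0]},{"translation":[0,0,0],"delta_rot":[0,0,0]},{"translation":[0,0,0],"delta_rot":[0,0,0]}]'
python3 -m creep '[{"translation":[0,0,-0.2],"delta_rot":[0,0,0]},{"translation":[0,0,-0.2],"delta_rot":[0,0,0]},{"translation":[0,0,-0.1],"delta_rot":[0,0,0]},{"translation":[0,0,0],"delta_rot":[0,0,0]},{"translation":[0,0,0],"delta_rot":[0,0,0]}]'
python3 -c "
from h import *
st()"
```

```text
time_s: 14.15
ee_pos: [462.3, 167.7, 97.7]
ee_rot: [-104.8, 89.9, -160.5]
force: [-0.1, -0.7, -1.8]
gripper_width: 13.9
time_s: 14.57
ee_pos: [462.9, 167.8, 93.6]
ee_rot: [77.0, 90.0, 21.3]
force: [-0.7, -0.1, -1.2]
gripper_width: 13.9
t 14.57 pos [462.9 167.8  93.6] jawyaw 34.3 tx [ 0.  0. -1.] q [ 18.6  18.5 111.3   0.   50.2 -15.7] F [-0.7 -0.1 -1.2] T [-0.1  -0.   -0.03] w 13.9
```

```bash
python3 -m creep '[{"translation":[0,0,-0.1],"delta_rot":[0,0,0]},{"translation":[0,0,0],"delta_rot":[0,0,0]},{"translation":[0,0,0],"delta_rot":[0,0,0]}]'
python3 -c "
from h import *
st()"
python3 -m creep '[{"translation":[0,0,-0.08],"delta_rot":[0,0,0]},{"translation":[0,0,0],"delta_rot":[0,0,0]},{"translation":[0,0,0],"delta_rot":[0,0,0]}]'
python3 -c "
from h import *
st()"
```

```text
time_s: 14.82
ee_pos: [463.0, 167.9, 93.5]
ee_rot: [72.5, 90.0, 16.8]
force: [-2.4, -0.1, 7.4]
gripper_width: 13.9
t 14.82 pos [463.  167.9  93.5] jawyaw 34.3 tx [ 0.001  0.    -1.   ] q [ 18.6  18.5 111.3  -0.   50.2 -15.7] F [-2.4 -0.1  7.4] T [-0.2   0.44  0.03] w 13.9
time_s: 15.07
ee_pos: [463.0, 167.9, 93.5]
ee_rot: [73.8, 89.9, 18.2]
force: [-3.9, -1.2, 12.6]
gripper_width: 13.8
t 15.07 pos [463.  167.9  93.5] jawyaw 34.3 tx [ 0.001  0.    -1.   ] q [ 18.6  18.5 111.3  -0.   50.1 -15.7] F [-3.9 -1.2 12.6] T [-0.37  0.76 -0.05] w 13.8
```

The foot is on the block: foot height works out at 45.7 mm, and 12.6 N pushes back. Easing off the press, releasing and withdrawing.

```bash
python3 -m creep '[{"translation":[0,0,0.14],"delta_rot":[0,0,0]},{"translation":[0,0,0],"delta_rot":[0,0,0]},{"translation":[0,0,0],"delta_rot":[0,0,0]}]'
python3 -m creep '[{"translation":[0,0,0],"delta_rot":[0,0,0]},{"translation":[0,0,0],"delta_rot":[0,0,0]},{"translation":[0,0,0],"delta_rot":[0,0,0]},{"translation":[0,0,0],"delta_rot":[0,0,0]},{"translation":[0,0,0],"delta_rot":[0,0,0]}]' 0.2
python3 -m creep '[{"translation":[0,0,0.6],"delta_rot":[0,0,0]},{"translation":[0,0,1.5],"delta_rot":[0,0,0]},{"translation":[0,0,2.5],"delta_rot":[0,0,0]},{"translation":[0,0,3],"delta_rot":[0,0,0]},{"translation":[0,0,3],"delta_rot":[0,0,0]}]'
python3 -m creep '[{"translation":[-1,2.5,2],"delta_rot":[0,0,0]},{"translation":[-1,3.5,0],"delta_rot":[0,0,0]},{"translation":[-1,3.5,0],"delta_rot":[0,0,0]},{"translation":[-1,3.5,0],"delta_rot":[0,0,0]},{"translation":[-1,3.5,0],"delta_rot":[0,0,0]}]'
python3 -m creep '[{"translation":[-1,3.5,0],"delta_rot":[0,0,0]},{"translation":[0,3,0],"delta_rot":[0,0,0]},{"translation":[0,2,0],"delta_rot":[0,0,0]},{"translation":[0,0,0],"delta_rot":[0,0,0]},{"translation":[0,0,0],"delta_rot":[0,0,0]}]'
python3 -c "
from h import *
st()
im,d,P=grab('side','side5.png')
s=im[130:330,220:480,::-1]; cv2.imwrite('pics/side5z.png',cv2.resize(s,None,fx=3,fy=3))
im,d,P=grab('top','top5.png')
W=cloud(d,P); m=(d>0)&(np.hypot(W[...,0]-463,W[...,1]-168)<40)
for h in (102,74): 
  p=W[m&(abs(W[...,2]-h)<5)]; print(h,len(p),p.mean(0),cv2.minAreaRect(p[:,:2].astype(np.float32)))
p=W[200:310,210:330].reshape(-1,3);p=p[abs(p[:,2]-46)<6];print(cv2.minAreaRect(p[:,:2].astype(np.float32)))
"
```

```text
time_s: 15.32
ee_pos: [463.2, 168.0, 93.6]
ee_rot: [76.0, 89.9, 20.3]
force: [-0.7, -0.5, 6.2]
gripper_width: 13.9
time_s: 15.73
ee_pos: [462.7, 167.8, 92.8]
ee_rot: [-106.8, 90.0, -162.4]
force: [-0.0, 0.0, -0.4]
gripper_width: 44.3
time_s: 16.15
ee_pos: [462.4, 167.7, 200.3]
ee_rot: [-109.2, 89.9, -164.9]
force: [0.4, 0.7, -0.4]
gripper_width: 54.6
time_s: 16.57
ee_pos: [412.2, 334.3, 219.9]
ee_rot: [89.9, 89.9, 34.2]
force: [-0.0, -0.8, -0.9]
gripper_width: 54.6
time_s: 16.98
ee_pos: [402.5, 418.3, 218.9]
ee_rot: [-50.4, 89.9, -106.0]
force: [0.8, -0.9, -0.4]
gripper_width: 54.8
t 16.98 pos [402.5 418.3 218.9] jawyaw 34.4 tx [-0.    -0.001 -1.   ] q [45.  19.2 89.7 -0.  71.2 10.6] F [ 0.8 -0.9 -0.4] T [-0.06  0.   -0.03] w 54.8
102 103 [461.91536872 165.31009303 100.72503063] ((462.1175231933594, 165.30921936035156), (14.035938262939453, 50.99180603027344), 33.7420768737793)
74 397 [461.79549296 164.38015755  73.47012791] ((462.1673889160156, 165.47662353515625), (68.00557708740234, 69.28329467773438), 67.90766906738281)
((462.25457763671875, 168.36590576171875), (159.61367797851562, 130.01693725585938), 61.99770736694336)
```

View pics/side5z.png

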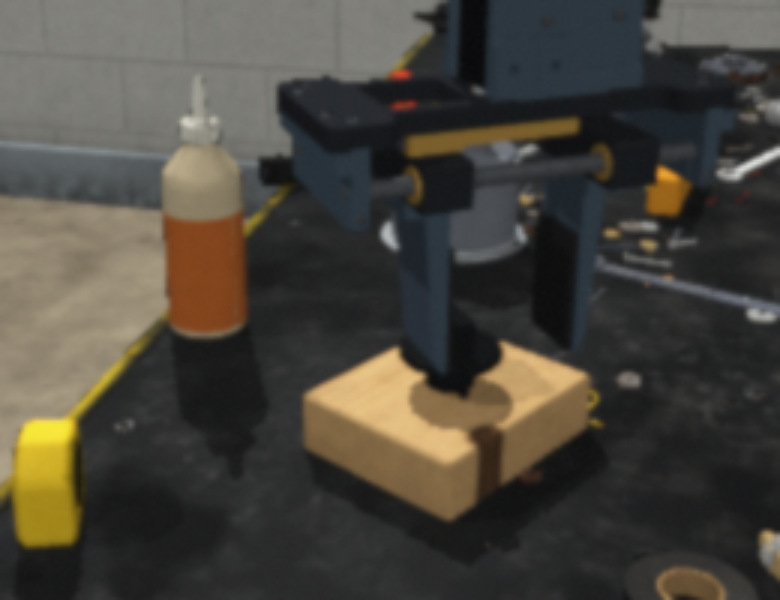

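View pics/top5.png

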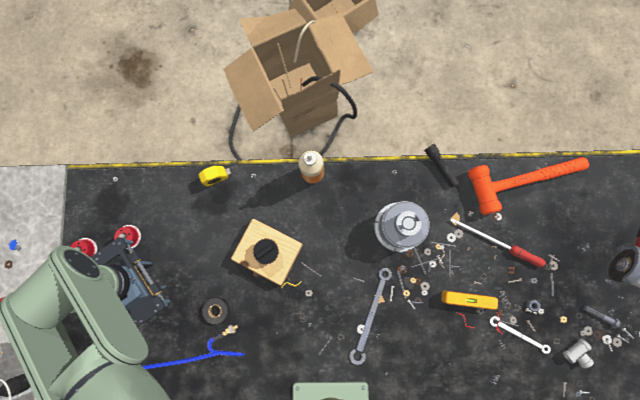

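The top picture shows the cap standing at (266,251) on the block. Its wing top is at 101 mm and its disc at 73.5 mm, so it is upright. The bottle, flashlight and tape are where they were, and the gripper is clear.

```bash
python3 -c "
from h import *
print(env.job_done())"
```

```text
the job is handed in; nothing more can be done
None
```

The can is open, the cap is standing upright on the wood block with its wing on top, and the job is handed in. It took about 17 s of the 72 s allowed.

- **Opening:** I pressed the cap down about 8 mm and held it there with 25–30 N. I turned it anticlockwise about 126° to its stop in one turn, without a fresh grip. At the stop the turning moment rose to about 1.6 N m and the wing slipped slightly in the jaws, so I eased back a little. I then let go, and the cap sprang up: the wing top read 183.6 mm, against 184 mm expected.
- **Placing:** I gripped the cap again, lifted it straight off, set it on the middle of the block and let go.
- **Last checks:** The wing top is at 101 mm and the disc at 73.5 mm, against 102 and 74 mm expected, so the cap is upright. It stands about 3 mm from the block's centre, and the block has not moved. In the top picture the oil bottle, flashlight and tape measure are where they were at the start. The gripper is well clear and feels no contact.
- **Disagreements:** The top and wrist cameras differed by 1–2 mm on the wing's position. I also measured one pose before the arm had settled, and corrected it before the jaws touched the wing. No check failed.

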